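# Hang the template plate on the rail with the S-hook

### The job

Take the empty S-hook off the rail, put its lower, open end through the hole of the aluminium template plate that leans in the stand, and lift the plate out with the hook, without gripping or pushing the plate with the fingers. Then hang the hook back over the rail so that the plate hangs freely from it and comes to rest, and leave the tape measure, the tin, the V-block and the drill box where they are.

Things in the scene. Friction and masses are not known exactly. Their poses are not given: they have to be found in the camera images.
- rail: Fixed rail: level round steel bar, 12 mm diameter, 240 mm long along the body's y, centre line 285 mm above the worktop, on two 16 mm posts at y = +-120 mm with feet of 54 (x, -42 to +12) x 34 x 8 mm; free between the posts. Origin on the worktop under the bar's middle; z up, x away from the robot. Stands left or right of the plate stand; yaw varies.
- stand: Fixed dark steel easel stand, base 95 (x) x 104 (y) x 10 mm. The plate leans back 45 deg in it, top to +x (away from the robot), lower edge on a lipped ledge 35 mm above the worktop; two 10 mm ribs at y = +-36 mm back its lower 65 mm, up to 81 mm high. The hole's back is free. Origin on the worktop, 40 mm behind (+x of) the base's middle; z up, x away from the robot.
- plate: Loose bare aluminium template plate, 90 mm wide (y), 110 mm high (z), 5 mm thick (x), about 0.18 kg, with a round 26 mm through hole near its top. Origin at its centre; z runs up the plate towards the hole, -x is the front face (a few scribed lines). z leans 45 deg at the start (top away from the robot), vertical when it hangs.
- plate_hole (a point): Centre of the plate's hole, mid-thickness: 30 mm up the plate's z from its centre, 25 mm below its top edge (12 mm of metal above the hole). The hole's axis is the plate's x.
- hook: Loose S-hook of 7 mm round steel wire, 70 g, flat in its x-z plane, hanging over the rail with z vertical, +x away from the robot. Origin midway between the inner crowns (at z = +-72.5 mm). Straight slanting shank from x = -15, z = +56 (top) to x = +18.5, z = -51 mm, with a grip sleeve. Place along the bar varies.
- hook_grip (a point): Centre of the black plastic sleeve on the shank, at x = -0.9, z = +11.5 mm in the hook's frame: 40 mm long along the shank (17 deg from z, top towards the robot), 12 mm thick (y, pinch here), 16 mm deep. 55 mm below the bar's centre line at the start, so the tool must be tilted 30 to 50 deg, its body leaning towards the robot.
- hook_tip (a point): End of the lower bight's free end (centre of the round end): x = -27, z = -44.8 mm in the hook's frame. It is on the robot's side of the hook; its last 22 mm are straight and point up and 25 deg towards -x. It can enter the leaning plate's hole from behind and below.
- hook_low (a point): Wire centre at the lowest point of the lower bight (inner radius 16 mm, open upwards): x = 0, z = -76 mm in the hook's frame. With the plate hanging, the hole's centre is 9.5 mm below it.
- hook_top (a point): Wire centre at the highest point of the upper bight (inner radius 12 mm, open downwards, free end on the +x side at x = +15.5, z = +61 mm, so 17 mm of lift frees it): x = 0, z = +76 mm in the hook's frame; 9.5 mm above the bar's centre line when it hangs on the rail.
- tape: Bystander: yellow tape measure, 31 x 76 x 58 mm, origin under its centre, on the worktop at the back.
- tin: Bystander: round screw tin, 61 mm across, 42 mm high, origin under its centre, at the back left.
- vblock: Bystander: steel V-block, 36 x 48 x 34 mm, origin under its centre, at the back right.
- drillbox: Bystander: blue drill box, 62 x 100 x 60 mm, origin under its centre, at the front left.

How it is judged:
On the way, in this order (a step that is already met when the one before it is completed fails the run):
1. the S-hook is taken off the rail (distance of hook_top from where it was at the start of the episode above 0.05 m and contact force between hook and rail below 0.02 N), for 0.1 s.
2. the plate hangs by its hole from the held hook, lifted clear of the stand and not touched by the fingers (distance between hook_low and plate_hole below 0.018 m and distance of plate_hole from where it was at the start of the episode above 0.05 m and contact force between plate and stand below 0.02 N and contact force between the fingers and plate below 0.3 N and contact force between the fingers and hook above 0.5 N and contact force between hook and rail below 0.02 N), for 0.2 s.
At the end, for the whole second after the job is handed in: The S-hook hangs over the rail between the posts (top of its upper bight within 15 mm of the bar's line, lying on the bar), the plate hangs from its lower bight by the hole (hole centre within 18 mm of hook_low), within 20 degrees of vertical, both at rest (under 60 mm/s) (distance between hook_low and plate_hole below 0.018 m and x of hook_top in the frame of rail between -0.015 and 0.015 m and y of hook_top in the frame of rail between -0.11 and 0.11 m and z of hook_top in the frame of rail between 0.285 and 0.303 m and angle between plate's own z axis and vertical below 0.35 rad and linear speed of each of plate, hook below 0.06 m/s); the robot touches nothing.
It fails at once if the plate is gripped or pushed with the fingers (over 5 N) (contact force between the fingers and plate above 5 N).
It fails at once if the tape measure is moved more than 30 mm (distance of tape from where it was at the start of the episode above 0.03 m).
It fails at once if the screw tin is moved more than 30 mm (distance of tin from where it was at the start of the episode above 0.03 m).
It fails at once if the V-block is moved more than 30 mm (distance of vblock from where it was at the start of the episode above 0.03 m).
It fails at once if the drill box is moved more than 30 mm (distance of drillbox from where it was at the start of the episode above 0.03 m).
It also fails if it takes over 72 s, if anything falls off the work surface, if the arm or the gripper's body presses on something with over 40 N, if the wrist force passes 120 N, or if a joint passes its speed limit or range.

### The arm

A 6-joint arm with a two-finger parallel gripper is mounted at the origin on a cart in front of the work surface, level with it; the furniture and walls round the work are solid. World frame = base frame: x ahead of the robot, y to its left, z up, the work surface at z = 0. Lengths are in m, angles in rad, forces in N, time in s.
With the tool pointing down it reaches from about 0.3 to 0.85 m from the base axis. Payload 5.4 kg.
Tool frame: the origin (TCP) lies midway between the tips of the shut fingers; the grasp point (between the pads) lies 19 mm behind it (arm.grip_depth is the distance from the TCP to the grasp point, in m); z points along the fingers, y is the line along which they close (so a half turn about z gives the same grasp; the last joint's range is limited). The gripper opens to 85 mm and grips with 20 to 120 N. Pads are 22 mm wide; open, the fingers measure 114 mm over their backs; the gripper's body (76 mm by 85 mm) begins 54 mm behind the grasp point. The pads swing forward as they close: fully open they stand 13 mm farther back than shut.
Start: joints at [-1.421, 0.158, 1.597, -0, 1.386, -0.21], TCP at [0.202, -0.538, 0.231] pointing down, gripper open.
Joint ranges: [-2.91, 2.91], [-0.94, 2.29], [0.18, 2.7], [-1.29, 4.43], [0.17, 2.64], [-3, 3]. Speed limits (rad/s): [2.57, 2.57, 3.14, 3.14, 3.14, 3.14].

### API

Orientations are given as a rotation vector (axis times angle).
In Python, from bench import arm, viewer, ticket gives the robot as it stands (arm), with the cameras (viewer) and the job (ticket).
- The arm moves only by the tool shift_gripper, called as name(argument=value, ...) on one line, values as JSON. Schema: {"type":"object","properties":{"rows":{"type":"object","properties":{"increments":{"type":"array","items":{"type":"array","items":{"type":"number"},"minItems":6,"maxItems":6},"minItems":1,"maxItems":20}},"additionalProperties":false,"required":["increments"]},"aperture":{"type":"number"},"grip_force":{"type":"number"},"only":{"type":"string"},"quiet":{"type":"boolean"},"lines":{"type":"string"}},"required":["rows"],"additionalProperties":false}. rows is an object whose key "increments" holds a list of rows, 1 to 20 of them, each of 6 numbers: dx, dy, dz in units of 25 mm, then a rotation vector rx, ry, rz in units of 0.2 rad; each row shifts and turns the commanded pose from where the row before left it, along the tool's axes as they then stand; what a row does not reach is not made up. A row lasts 1/12 s, in which the tool goes at most 0.0417 m and 0.125 rad, less where a joint would pass 70% of its speed; a pose out of reach is approached as far as the arm can. aperture is the finger opening in m, set as the call begins (left out keeps the last). The fingers move at their own pace and stop on an object; grip_force is the grip in N (left out, the last holds). Time passes only in rows, so rows that do not move let the fingers close. The tool returns the time, the measured TCP pose, the force, the opening and the grip force at its end. only (a regular expression) keeps the lines of the reply that match it, lines (a string "A,B") keeps lines A to B, and quiet returns only ok. Input that does not fit is refused with a message, and nothing moves.
- arm.state(): the state, without advancing time (a new reading comes with each control period).
- viewer.get_image(name): name is "scene" or "top"; returns a dict with "color" (420x560x3 uint8, red, green, blue), "fx", "fy", "cx", "cy" (pixels), "k1" (the pictures are not rectified: a ray, as slopes to the right and down, at radius r is drawn at 1 + k1 r^2 times it, then the intrinsics apply), "world_to_cam" (4x4, takes a point from world to camera coordinates). Camera axes: x right, y up, looking along -z (the intrinsics and any distortion apply to the point x, -y, -z); pixel columns grow to the right and rows downward; lengths in m; the calibration is good to about 2 mm. A picture is of the moment at which its call begins. There is no depth.
- ticket.close_job(): hands the job in; it is judged then, once.
The state is a dict: "t": time; "q": joint angles; "qd": joint speeds; "joint_efforts": joint torques, N m; "eef_pos": TCP position; "orientation": TCP orientation; "ft_force": force on the tool from outside, world axes, zero at the start; "torque": the same for the moment, N m; "width": finger opening in m; "grasp_force": force on a finger pad.
Only numpy, scipy, OpenCV 4.12 (cv2) and the standard library are available. Lean on these libraries where they do the work, as an engineer would, in place of code of your own. Each camera call takes 0.05 s, during which the arm holds its last target. There are 200 camera calls.

## Working session

There is one attempt and no reset: what is moved stays moved. The work goes in short steps, Python scripts to look and compute and a tool call to move; the robot and the scene stay as the last step left them, time stands still between calls to the robot, and variables do not carry over. Pictures are saved under pics/ and viewed, at most 10 in all, crops included, and the job is handed in when it is done.

```bash
ls; mkdir -p pics
```

Run:
```python
from bench import arm, viewer, ticket
import cv2,numpy as np,json
for n in("scene","top"):
    d=viewer.get_image(n); cv2.imwrite(f"pics/{n}0.png",d["color"][:,:,::-1])
    print(n,{k:d[k] for k in("fx","fy","cx","cy","k1")}); print(np.round(d["world_to_cam"],4).tolist())
s=arm.state();print(s)
```

```text
bench.py
pics
scene {'fx': 530.9801732552055, 'fy': 530.9801732552055, 'cx': 284.2589597171003, 'cy': 203.36050111151002, 'k1': 0.05810468578816891}
[[0.9786, 0.2057, 0.0092, -0.5483], [-0.1861, 0.8645, 0.467, -0.0477], [0.0881, -0.4587, 0.8842, -1.7521], [0.0, 0.0, 0.0, 1.0]]
top {'fx': 513.7251214108456, 'fy': 513.7251214108456, 'cx': 278.71666205914175, 'cy': 216.17376655100816, 'k1': -0.18472990649626198}
[[0.0055, -1.0, 0.0007, 0.1088], [0.998, 0.0055, 0.0635, -0.5637], [-0.0635, 0.0004, 0.998, -1.3551], [0.0, 0.0, 0.0, 1.0]]
{'t': 0.1, 'q': array([-1.42110297e+00,  1.59002620e-01,  1.59813849e+00, -2.56128235e-05,
        1.38617784e+00, -2.10136010e-01]), 'qd': array([ 0.00025848, -0.00283646, -0.00357899, -0.00025464, -0.00035205,
       -0.00062473]), 'joint_efforts': array([-3.00871743e-04, -3.96991968e+01, -3.32338893e+01, -2.17521588e-04,
        4.23057791e-03,  2.56750388e-05]), 'eef_pos': array([ 0.20233547, -0.53763671,  0.2303899 ]), 'orientation': array([-3.08918435e+00, -5.61872681e-01, -4.23900898e-05]), 'ft_force': array([-0.3838958 , -0.96660832,  1.0360647 ]), 'torque': array([0.02253027, 0.01885935, 0.01862059]), 'grasp_force': 0.0, 'width': 0.08567652475960509}
```

View pics/scene0.png

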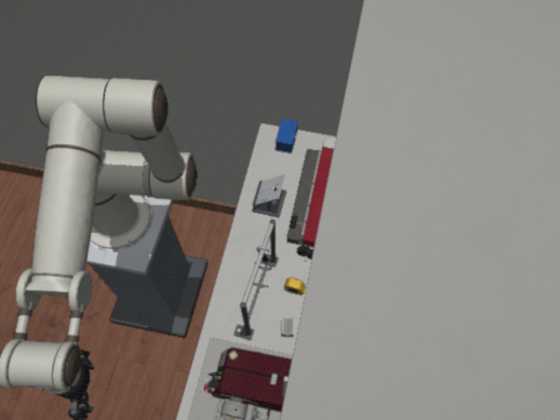

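View pics/top0.png

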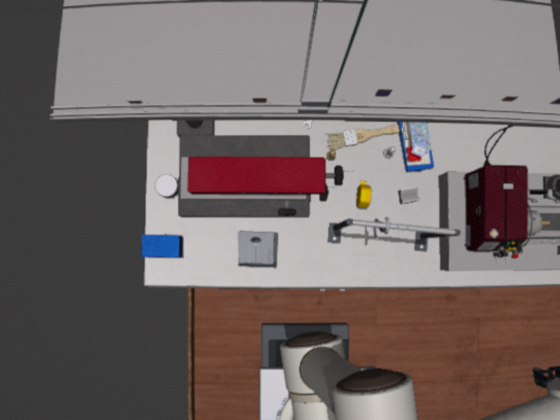

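The scene view shows the plate in its stand at about (270,190), the rail posts at (270,245) and (245,325), and the hook near (260,270). In the top view the stand is at (257,247), the rail runs from (345,225) to (430,232), and the hook is near (378,228). I'll enlarge both regions.

Create h.py:
```python
from bench import arm, viewer, ticket
import cv2,numpy as np
from scipy.spatial.transform import Rotation as R
from scipy.optimize import least_squares
def cam(n): return viewer.get_image(n)
def proj(d,p):
    p=np.atleast_2d(p); W=d["world_to_cam"]; c=p@W[:3,:3].T+W[:3,3]
    s=np.c_[c[:,0],-c[:,1]]/(-c[:,2:]); s=s*(1+d["k1"]*(s**2).sum(1,keepdims=True))
    return s*[d["fx"],d["fy"]]+[d["cx"],d["cy"]]
def ray(d,uv):
    m=(np.array(uv,float)-[d["cx"],d["cy"]])/[d["fx"],d["fy"]]; s=m.copy()
    for _ in range(20): s=m/(1+d["k1"]*(s@s))
    W=d["world_to_cam"]; v=W[:3,:3].T@np.array([s[0],-s[1],-1]); return -W[:3,:3].T@W[:3,3], v/np.linalg.norm(v)
def onz(d,uv,z):
    o,v=ray(d,uv); return o+v*(z-o[2])/v[2]
def tri(ds,uvs):
    A=np.zeros((3,3));b=np.zeros(3);rs=[ray(d,u) for d,u in zip(ds,uvs)]
    for o,v in rs: M=np.eye(3)-np.outer(v,v);A+=M;b+=M@o
    p=np.linalg.solve(A,b); return p,[np.linalg.norm((np.eye(3)-np.outer(v,v))@(p-o)) for o,v in rs]
def crop(d,x0,y0,w,h,k,f):
    c=d["color"][y0:y0+h,x0:x0+w,::-1]; cv2.imwrite(f,cv2.resize(c,None,fx=k,fy=k,interpolation=cv2.INTER_CUBIC))
```

Run:
```python
from h import *
d=cam("scene");a=d["color"][160:345,225:310,::-1];d=cam("top");b=d["color"][200:275,230:470,::-1]
# scene: scale 4 in two halves side by side; 
a=cv2.resize(a,None,fx=6,fy=6,interpolation=cv2.INTER_CUBIC)
a=np.rot90(a).copy() if 0 else np.hstack([a[:555],a[555:]])[:,:]
cv2.imwrite("pics/sc1.png",cv2.resize(a,(800,int(a.shape[0]*800/a.shape[1]))))
t=np.vstack([cv2.resize(b[:,:115],None,fx=6,fy=6,interpolation=cv2.INTER_CUBIC)[:280+40], cv2.resize(b[:,95:],None,fx=5,fy=5,interpolation=cv2.INTER_CUBIC)[:280,:690]])
b2=cv2.resize(b[10:70,5:65],None,fx=5,fy=5,interpolation=cv2.INTER_CUBIC)
b1=cv2.resize(b[5:60,90:235],None,fx=5,fy=5,interpolation=cv2.INTER_CUBIC)
o=np.zeros((590,730,3),np.uint8);o[:275,:725]=b1;o[280:580,:300]=b2
cv2.imwrite("pics/tp1.png",o)
```

```text
(no output)
```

View pics/sc1.png

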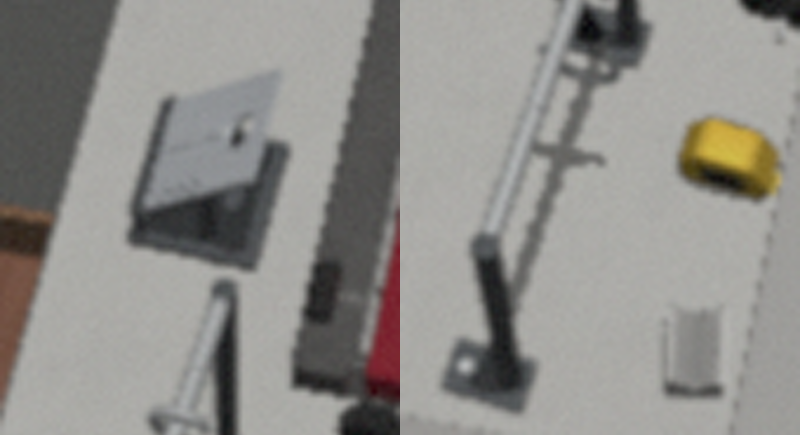

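View pics/tp1.png

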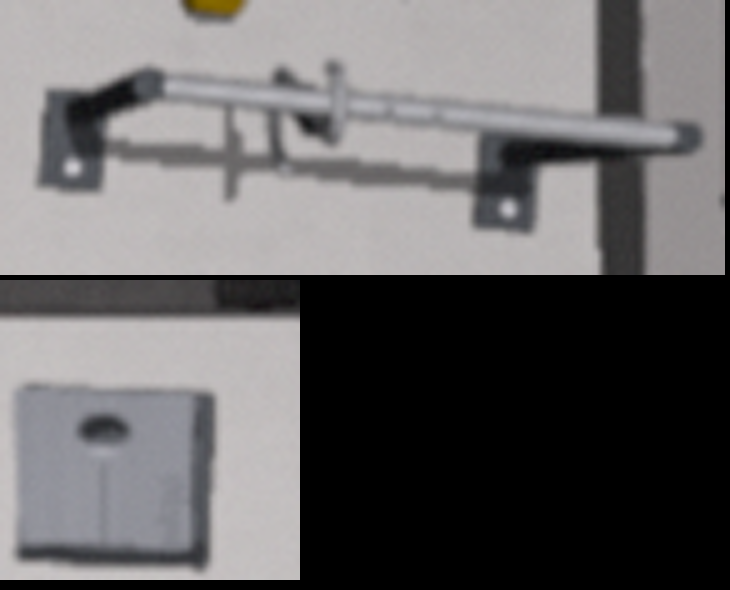

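The top crop (origin (320,205), ×5) puts the bar ends at pixels (350,221.6) and (457.6,232.2) and the hook crown at about (387,225). The lower bight sits near (376,222–238). The hole is at (255.6,240). In the scene view the bar ends are at (272.8,221) and (243.3,304), and the hole is at (275.8,187.6).

Run:
```python
from h import *
s=cam("scene");t=cam("top");np.set_printoptions(precision=4,suppress=True)
for n,a,b in [("barL",(272.8,221),(350,221.6)),("barR",(243.3,304.1),(457.6,232.2)),("hole",(275.8,187.6),(255.6,240))]:
    print(n,*tri([s,t],[a,b]))
# feet bolts etc. on planes, plate corners top
print("foot bolts", onz(t,(320+73/5,205+167/5),.008),onz(t,(320+508/5,205+208/5),.008))
print("hook crown (top) z.298", onz(t,(387,225),.298))
for n,u,z in [("plTL",(239,231.5),.118),("plTR",(277,233.5),.118),("BL",(238.6,265),.037),("BR",(273,265.5),.037)]: print(n,onz(t,u,z))
E0=0
o=[]
d=s; x0,y0=242,235
a=cv2.resize(s["color"][222:312,235:295,::-1],None,fx=6.6,fy=6.6,interpolation=cv2.INTER_CUBIC)
b=cv2.resize(t["color"][208:248,360:406,::-1],None,fx=8,fy=8,interpolation=cv2.INTER_CUBIC)
im=np.zeros((600,800,3),np.uint8);im[:a.shape[0],:a.shape[1]]=a;im[:b.shape[0],420:420+b.shape[1]]=b
cv2.imwrite("pics/c2.png",im)
```

```text
barL [ 0.5349 -0.0413  0.2899] [np.float64(0.00010729475227855913), np.float64(0.00010729475227844107)]
barR [ 0.5127 -0.2803  0.2892] [np.float64(0.00015877296942045526), np.float64(0.0001587729694204916)]
hole [0.497  0.1695 0.0946] [np.float64(0.0008603594117526136), np.float64(0.0008603594117527201)]
foot bolts [ 0.5046 -0.0389  0.008 ] [ 0.4828 -0.2778  0.008 ]
hook crown (top) z.298 [ 0.5276 -0.1201  0.298 ]
plTL [0.5182 0.21   0.118 ]
plTR [0.5138 0.1159 0.118 ]
BL [0.4328 0.2165 0.037 ]
BR [0.4321 0.1262 0.037 ]
```

View pics/c2.png

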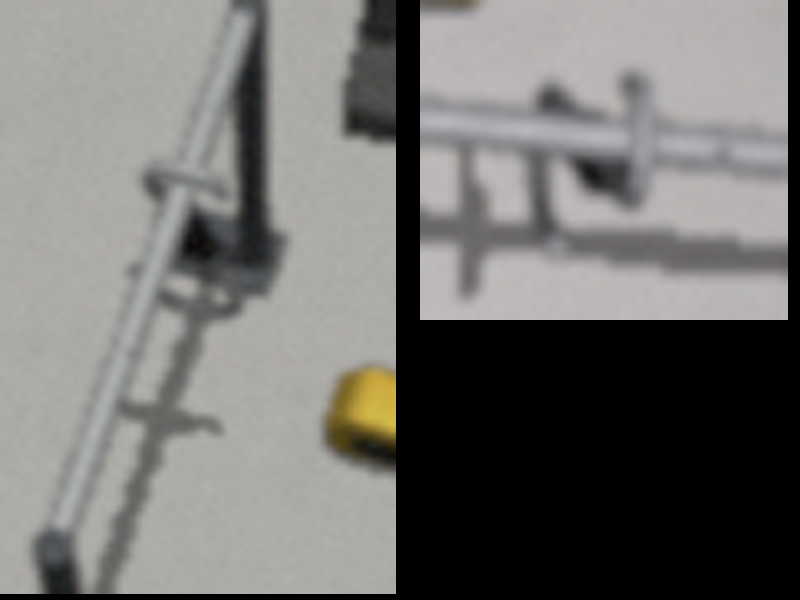

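This crop shows the hook crown crossing the bar at scene (263,249.7) and top (386.9,225.5). The black sleeve is at scene (265.3,258) and top (383,230). The tip is at scene (255.5,262.9) and top (377.1,238.4).

Run:
```python
from h import *
s=cam("scene");t=cam("top");np.set_printoptions(precision=4,suppress=True)
for n,a,b in [("crown",(263,249.7),(386.9,225.5)),("sleeve",(265.3,258),(382.9,229.9)),("tip",(255.5,262.9),(377.1,238.4))]:
    print(n,*tri([s,t],[a,b]))
yaw=-.0925; Rz=R.from_euler('z',yaw).as_matrix()
for y0 in(.03,.04,.05):
  O=np.array([.5238,-.1608,0])+Rz@[0,y0,.285+9.5e-3-.076]
  for n,p in [("top",(0,0,.0795)),("grip",(-.0009,0,.0115)),("tip",(-.027,0,-.0448)),("low",(0,0,-.076))]:
    P=O+Rz@p; print(y0,n,P,proj(s,P),proj(t,P))
# plate: predicted from hole with yaw candidates
def srf(d,p): return proj(d,p)
```

Add to h.py:
```python
np.set_printoptions(precision=4,suppress=True)
YR=-.0925
def Rt(yaw,tilt,sgn):
    z=np.array([np.sin(tilt)*np.cos(yaw),np.sin(tilt)*np.sin(yaw),-np.cos(tilt)]); y=sgn*np.array([-np.sin(yaw),np.cos(yaw),0])
    return np.c_[np.cross(y,z),y,z]
def plan(P,p0,R0,p1,R1):
    "rotation (tool axes) first, then translation in the new tool axes"
    rv=R.from_matrix(R0.T@R1).as_rotvec(); d=R1.T@(p1-p0); d0=R0.T@(p1-p0)
    print(P,"rot",rv,"n",np.linalg.norm(rv)/.125,"| trans new axes",d,"old axes",d0,"n",np.linalg.norm(d)/.0417)
def now():
    s=arm.state(); return s["eef_pos"],R.from_rotvec(s["orientation"]).as_matrix()
```

Run:
```python
from h import *
p,R0=now(); print(R0)
t=cam("top")
a=onz(t,(255.6,240),.0946);b=onz(t,(255.6,260),.050);print("plate axis yaw",np.arctan2(*(a-b)[1::-1]),a,b)
im=t["color"][205:275,230:290].astype(int)
print((im[:,:,2]-im[:,:,0])[10:60:8,::4]); 
w=np.array([.42,-.22,.42]); plan("to via",p,R0,w,R0)
tl=np.radians(45)
g=np.array([.526,-.125,.228])
for sg in(1,-1):
    R1=Rt(YR,tl,sg); plan(f"sg{sg}",w,R0,g+R1[:,2]*(.019-.11),R1)
```

```text
[[ 0.936   0.3521 -0.    ]
 [ 0.3521 -0.936   0.0002]
 [ 0.0001 -0.0002 -1.    ]]
plate axis yaw -0.03125316453299068 [0.4978 0.1697 0.0946] [0.4466 0.1713 0.05  ]
[[-1 -2 -1 -1 -1 -3 -3 -1 -3  0 -2 -1  0 -3  0]
 [-5 -4 -5 -4 -4 -2 -5 -3 -4 -3 -3 -5 -2 -3 -4]
 [-5 -4  1  6  0  1 -2 -1 -3 -2 -4 -2 -3 -3 -3]
 [-5 -4  5  8  9  7  3  5  7  9  8  4 -5 -3 -2]
 [-4 -5  3 10  9 10  9 11  9  8 10  9 -4 -6 -2]
 [-3 -4  1 10 10  8 10  9  8  8 10  7 -4 -4 -4]
 [-4 -3  2  6  7  7  6  8  8  9  7  7 -3 -4 -3]]
to via rot [0. 0. 0.] n 0.0 | trans new axes [ 0.3157 -0.2212 -0.1887] old axes [ 0.3157 -0.2212 -0.1887] n 10.291844615311385
sg1 rot [-1.0385 -0.2392 -2.5073] n 21.794968236919964 | trans new axes [0.0673 0.1044 0.1132] old axes [ 0.0748 -0.0797  0.1277] n 4.03012971295822
sg-1 rot [-0.1777  0.7717  0.4285] n 7.2031773017498555 | trans new axes [-0.0673 -0.1044  0.1132] old axes [ 0.0748 -0.0797  0.1277] n 4.03012971295822
```

Careful with the scale: shifts go in units of 25 mm and turns go in units of 0.2 rad. That gives: -0.04 m is -1.6, 0.03 m is 1.2.

shift_gripper(rows={"increments": [[0, 0, -1.6, 0, 0, 0], [1.2, -0.8, -0.68, 0, 0, 0], [1.2, -0.8, -0.68, 0, 0, 0], [1.2, -0.8, -0.68, 0, 0, 0], [1.2, -0.8, -0.68, 0, 0, 0], [1.2, -0.8, -0.68, 0, 0, 0], [1.2, -0.8, -0.68, 0, 0, 0], [1.2, -0.8, -0.68, 0, 0, 0], [1.2, -0.8, -0.68, 0, 0, 0], [1.2, -0.8, -0.4, 0, 0, 0], [1.2, -0.8, 0, 0, 0, 0], [0.64, -0.84, 0, 0, 0, 0]]}, aperture=0.06)

```text
t: 1.45
eef_pos: [0.4222, -0.2181, 0.4182]
orientation: [3.089, 0.565, 0.003]
ft_force: [0.1, 0.4, -0.8]
width: 0.0599
grasp_force: 0.0
```

shift_gripper(rows={"increments": [[0, 0, 0, -0.11, 0.4825, 0.2675], [0, 0, 0, -0.11, 0.4825, 0.2675], [0, 0, 0, -0.11, 0.4825, 0.2675], [0, 0, 0, -0.11, 0.4825, 0.2675], [0, 0, 0, -0.11, 0.4825, 0.2675], [0, 0, 0, -0.11, 0.4825, 0.2675], [0, 0, 0, -0.11, 0.4825, 0.2675], [0, 0, 0, -0.11, 0.4825, 0.2675], [0, 0, 0, 0, 0, 0]]})

```text
t: 2.2
eef_pos: [0.4187, -0.2194, 0.4132]
orientation: [2.871, -0.141, 1.188]
ft_force: [-0.6, -0.1, -0.8]
width: 0.0599
grasp_force: 0.0
```

Run:
```python
from h import *
s=arm.state();print(s["t"],s["q"])
p,R0=now();R1=Rt(YR,np.radians(45),-1);g=np.array([.526,-.125,.228])
plan("pre",p,R0,g+R1[:,2]*(.019-.11),R1); plan("grasp",p,R0,g+R1[:,2]*.019,R1)
# measurement refinement: sleeve by darkness & plate mask in the top view, for free
for n in("top","scene"):
    d=cam(n); 
    m=((d["color"][:,:,2].astype(int)-d["color"][:,:,0])>2)&(d["color"].max(2)>100)
    x0,y0,x1,y1=(235,222,280,270) if n=="top" else (250,170,290,215)
    k=np.zeros(m.shape,np.uint8);k[y0:y1,x0:x1]=m[y0:y1,x0:x1]
    k=cv2.morphologyEx(k,cv2.MORPH_OPEN,np.ones((3,3)))
    c=max(cv2.findContours(k,0,2)[0],key=cv2.contourArea);print(n,cv2.contourArea(c),cv2.approxPolyDP(c,4,True).reshape(-1,2).tolist())
```

```text
2.2 [-1.2095 -0.74    2.1298  0.7022  1.3941  0.4608]
pre rot [-0.0018  0.0007 -0.0061] n 0.051074482882337235 | trans new axes [-0.0616 -0.1039  0.1094] old axes [-0.0621 -0.1033  0.1096] n 3.9076642422537486
grasp rot [-0.0018  0.0007 -0.0061] n 0.051074482882337235 | trans new axes [-0.0616 -0.1039  0.2194] old axes [-0.0621 -0.1031  0.2196] n 6.005430832955699
top 1066.5 [[238, 232], [239, 262], [273, 262], [274, 233]]
scene 467.5 [[283, 176], [261, 182], [256, 203], [278, 198]]
```

Scaled: 0.04 m is 1.6, -0.035 m is -1.4.

shift_gripper(rows={"increments": [[-0.8, -1.36, 0, 0, 0, 0], [-0.8, -1.36, 0, 0, 0, 0], [-0.88, -1.4, 0, 0, 0, 0], [0, 0, 1.4, 0, 0, 0], [0, 0, 1.4, 0, 0, 0], [0, 0, 1.6, 0, 0, 0], [0, 0, 0.8, 0, 0, 0], [0, 0, 0, 0, 0, 0]]})

```text
t: 2.97
eef_pos: [0.5076, -0.1357, 0.2803]
orientation: [2.903, -0.118, 1.155]
ft_force: [0.0, 0.5, -0.4]
width: 0.0599
grasp_force: 0.0
```

Run:
```python
from h import *
p,R0=now();R1=Rt(YR,np.radians(45),-1);g=np.array([.526,-.125,.228])
print(arm.state()["q"]);plan("grasp",p,R0,g+R1[:,2]*.019,R1)
s=cam("scene");t=cam("top")
for n,a,b in [("TL",(283,176),(238,232)),("TR",(278,198),(274,233)),("BL",(261,182),(239,262)),("BR",(256,203),(273,262))]: print(n,*tri([s,t],[a,b]))
a=cv2.resize(s["color"][225:300,230:290,::-1],None,fx=6.6,fy=6.6,interpolation=cv2.INTER_CUBIC)
b=cv2.resize(t["color"][208:258,360:410,::-1],None,fx=8,fy=8,interpolation=cv2.INTER_CUBIC)
im=np.zeros((500,800,3),np.uint8);im[:a.shape[0],:a.shape[1]]=a;im[:b.shape[0],400:400+b.shape[1]]=b
cv2.imwrite("pics/c3.png",im)
# predicted shift pixels of the TCP now
print(proj(s,p),proj(t,p))
```

```text
[-0.7714 -0.5683  2.2811  0.6057  0.9041  0.6278]
grasp rot [-0.0213  0.0289  0.0022] n 0.2877862577812514 | trans new axes [-0.0247 -0.0124  0.0683] old axes [-0.0227 -0.011   0.0692] n 1.7662395621788307
TL [0.5141 0.2127 0.1029] [np.float64(0.003487045549953725), np.float64(0.0034870455499537677)]
TR [0.5142 0.1231 0.1151] [np.float64(0.0008660695137245003), np.float64(0.0008660695137245991)]
BL [0.4379 0.2152 0.0321] [np.float64(0.0028122457194495265), np.float64(0.0028122457194494983)]
BR [0.4405 0.1258 0.0473] [np.float64(0.0010841474491399621), np.float64(0.0010841474491400445)]
[[254.9951 252.2428]] [[392.4088 234.606 ]]
```

View pics/c3.png

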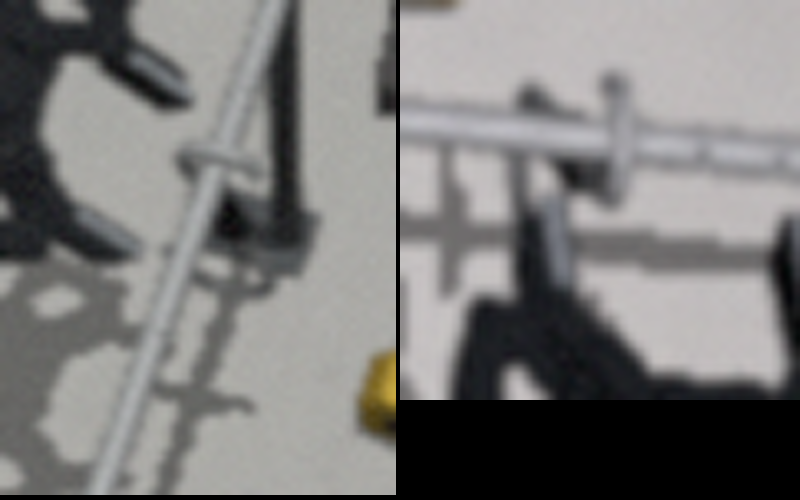

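The fingers stand about 11 mm too far to −y and the tool is 25 mm forward of the line. In this crop the sleeve is at top (383,229) and the TCP projects to (392,235). I'll correct sideways first, then advance.

Scaled: -0.008 m is -0.32, -0.007 m is -0.28, 0.015 rad is 0.075.

shift_gripper(rows={"increments": [[-0.32, -0.16, 0, -0.05, 0.075, 0], [-0.32, -0.16, 0, -0.055, 0.07, 0], [-0.28, -0.12, 0, 0, 0, 0], [0, 0, 0, 0, 0, 0], [0, 0, 0, 0, 0, 0]]})

```text
t: 3.48
eef_pos: [0.4912, -0.1264, 0.27]
orientation: [2.853, -0.135, 1.198]
ft_force: [0.2, 0.4, -0.4]
width: 0.06
grasp_force: 0.0
```

Run:
```python
from h import *
p,R0=now();R1=Rt(YR,np.radians(45),-1);g=np.array([.526,-.125,.228])
plan("grasp",p,R0,g+R1[:,2]*.019,R1)
```

```text
grasp rot [ 0.0085 -0.0099  0.0012] n 0.10468071443621554 | trans new axes [-0.0052 -0.0046  0.0731] old axes [-0.0059 -0.0052  0.073 ] n 1.7614058021446333
```

Scaled: 0.02 m is 0.8, 0.015 m is 0.6, -0.01 rad is -0.05.

shift_gripper(rows={"increments": [[-0.22, -0.2, 0.12, 0.04, -0.05, 0], [0, 0, 0.6, 0, 0, 0], [0, 0, 0.8, 0, 0, 0], [0, 0, 0.8, 0, 0, 0], [0, 0, 0.6, 0, 0, 0], [0, 0, 0, 0, 0, 0], [0, 0, 0, 0, 0, 0]]})

```text
t: 4.07
eef_pos: [0.5389, -0.1247, 0.212]
orientation: [2.872, -0.132, 1.183]
ft_force: [0.7, 1.0, 0.7]
width: 0.0601
grasp_force: 0.0
```

Run:
```python
from h import *
p,R0=now();R1=Rt(YR,np.radians(45),-1);g=np.array([.526,-.125,.228])
plan("grasp",p,R0,g+R1[:,2]*.019,R1)
s=cam("scene");t=cam("top")
a=cv2.resize(s["color"][225:300,230:290,::-1],None,fx=6.6,fy=6.6,interpolation=cv2.INTER_CUBIC)
b=cv2.resize(t["color"][208:258,360:410,::-1],None,fx=8,fy=8,interpolation=cv2.INTER_CUBIC)
im=np.zeros((500,800,3),np.uint8);im[:a.shape[0],:a.shape[1]]=a;im[:b.shape[0],400:400+b.shape[1]]=b
cv2.imwrite("pics/c4.png",im)
```

```text
grasp rot [-0.0029  0.004  -0.0002] n 0.03920579874552668 | trans new axes [ 0.0023  0.0015 -0.0014] old axes [ 0.0023  0.0015 -0.0014] n 0.07356586265213828
```

View pics/c4.png

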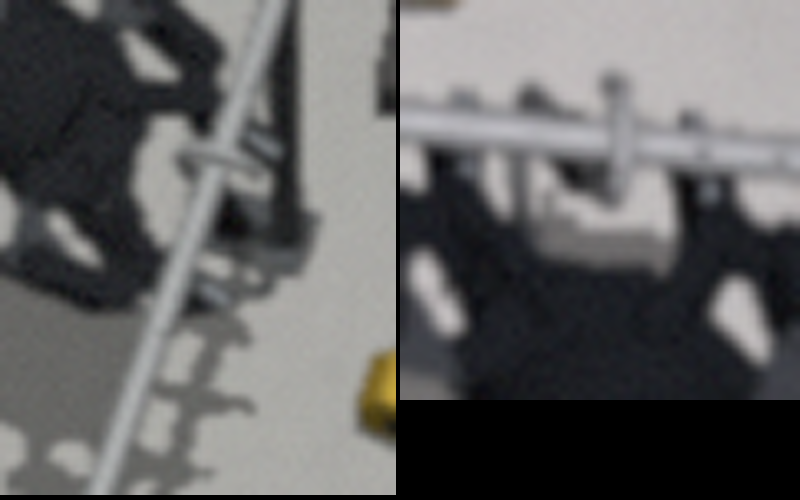

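The fingers straddle the sleeve, with tips at top (368,220) and (396,223) and the sleeve midway at (383,228). I'll close on it.

shift_gripper(rows={"increments": [[0, 0, 0, 0, 0, 0], [0, 0, 0, 0, 0, 0], [0, 0, 0, 0, 0, 0], [0, 0, 0, 0, 0, 0], [0, 0, 0, 0, 0, 0], [0, 0, 0, 0, 0, 0]]}, aperture=0.0, grip_force=90)

```text
t: 4.67
eef_pos: [0.5391, -0.1254, 0.2131]
orientation: [2.868, -0.132, 1.186]
ft_force: [-0.8, -0.1, 1.7]
width: 0.0109
grasp_force: 87.5
```

Run:
```python
from h import *
p,R0=now();print(R0)
# hook frame rel TCP assuming hook vertical, yaw YR, grip at pads
print("up .03 then back: tool axes", R0.T@[0,0,.03], R0.T@(np.array([-np.cos(YR),-np.sin(YR),0])*.08))
```

```text
[[ 0.7049 -0.0918  0.7034]
 [-0.0652 -0.9958 -0.0646]
 [ 0.7063 -0.0003 -0.7079]]
up .03 then back: tool axes [ 0.0212 -0.     -0.0212] [-0.0566 -0.     -0.0565]
```

shift_gripper(rows={"increments": [[0.16, 0, -0.16, 0, 0, 0], [0.16, 0, -0.16, 0, 0, 0], [0.16, 0, -0.16, 0, 0, 0], [0.16, 0, -0.16, 0, 0, 0], [0, 0, 0, 0, 0, 0], [0, 0, 0, 0, 0, 0]]})

```text
t: 5.17
eef_pos: [0.5391, -0.1252, 0.2357]
orientation: [2.869, -0.131, 1.186]
ft_force: [-0.2, 0.5, -1.8]
width: 0.0107
grasp_force: 87.6
```

Run:
```python
from h import *
print(now()[0])
```

```text
[ 0.5391 -0.1252  0.2357]
```

shift_gripper(rows={"increments": [[-0.24, 0, -0.24, 0, 0, 0], [-0.4, 0, -0.4, 0, 0, 0], [-0.56, 0, -0.56, 0, 0, 0], [-0.56, 0, -0.56, 0, 0, 0], [-0.56, 0, -0.56, 0, 0, 0], [0, 0, -1.2, 0, 0, 0], [0.4, 0, -1.2, 0, 0, 0], [0.4, 0, -1.2, 0, 0, 0], [0, 0, 0, 0, 0, 0], [0, 0, 0, 0, 0, 0]]})

```text
t: 6.0
eef_pos: [0.429, -0.1238, 0.3145]
orientation: [2.879, -0.129, 1.172]
ft_force: [0.1, 0.4, -0.8]
width: 0.0108
grasp_force: 87.9
```

Run:
```python
from h import *
p,R0=now();s=arm.state();print(s["q"],s["ft_force"]);
# hook frame in the tool, from the grasp on the rail
Rh0=R.from_euler('z',YR).as_matrix(); O=np.array([.5269,-.125,.2185]); Tp=np.array([.5391,-.1254,.2131]); TR=np.array([[.7049,-.0918,.7034],[-.0652,-.9958,-.0646],[.7063,-.0003,-.7079]])
ho=TR.T@(O-Tp);hR=TR.T@Rh0;print("ho",ho.tolist());np.savez("hook.npz",ho=ho,hR=hR)
for n,q in [("top",(0,0,.076)),("tip",(-.027,0,-.0448)),("low",(0,0,-.076))]:
    P=p+R0@(ho+hR@q);print(n,P,proj(cam("scene"),P),proj(cam("top"),P))
s=cam("scene");t=cam("top")
a=cv2.resize(s["color"][205:295,200:280,::-1],None,fx=5,fy=5,interpolation=cv2.INTER_CUBIC)
b=cv2.resize(t["color"][215:305,350:430,::-1],None,fx=5,fy=5,interpolation=cv2.INTER_CUBIC)
cv2.imwrite("pics/c5.png",np.hstack([a,b]))
```

```text
[-0.9751 -0.9436  2.406   0.6206  1.203   0.5997] [ 0.0615  0.3764 -0.8468]
ho [-0.00481184, 0.0007200199999999876, -0.012429979999999985]
top [ 0.4177 -0.1238  0.396 ] [[218.6754 222.64  ]] [[399.5138 279.103 ]]
tip [ 0.3894 -0.1209  0.2755] [[213.2085 239.3466]] [[385.3064 288.8814]]
low [ 0.416  -0.1232  0.244 ] [[223.716  246.6946]] [[383.4389 275.9376]]
```

View pics/c5.png

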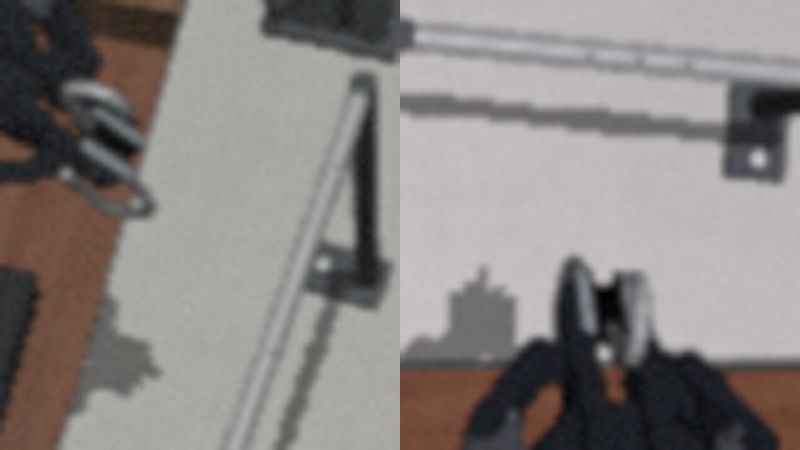

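The hook is held clear of the rail. The tip appears at scene (213,240), where the geometry predicts (213.2,239.3). Next I check the dark fixture behind the stand and plan the entry.

Add to h.py:
```python
def hook():
    k=np.load("hook.npz"); return k["ho"],k["hR"]
def tcp_for(pt,hookpt,Rhook):
    "TCP pose putting hook point at pt with hook rotation Rhook"
    ho,hR=hook(); Rtool=Rhook@hR.T; return pt-Rhook@np.array(hookpt,float)-Rtool@ho, Rtool
TIP=(-.027,0,-.0448);LOW=(0,0,-.076);TOP=(0,0,.076)
```

Run:
```python
from h import *
s=cam("scene");t=cam("top")
print(tri([s,t],[(287.7,238.6),(309,217)]),tri([s,t],[(287.4,242),(309,217)]))
print([onz(t,(250,217),z) for z in(0,.05,.1)])
p,R0=now();H=np.array([.497,.169,.0940]);Rh=R.from_euler('z',-.03).as_matrix()
for n,off in [("high",(.042,0,.12)),("low",(.042,0,-.008)),("stage",(.015,0,-.013)),("in",(-.009,0,.020))]:
    q,Rq=tcp_for(H+Rh@off,TIP,Rh); plan(n,p,R0,q,Rq); print(q); p,R0=q,Rq
```

```text
(array([0.5627, 0.0319, 0.0263]), [np.float64(0.0019039766199574345), np.float64(0.0019039766199575783)]) (array([0.5632, 0.0303, 0.0034]), [np.float64(0.0010278781407701198), np.float64(0.0010278781407700955)])
[array([0.5616, 0.1896, 0.    ]), array([0.5585, 0.1868, 0.05  ]), array([0.5554, 0.1841, 0.1   ])]
high rot [ 0.0364  0.0132 -0.0447] n 0.4732715849071469 | trans new axes [ 0.0579 -0.2942  0.1413] old axes [ 0.0464 -0.3015  0.1298] n 7.949716524835303
[0.5782 0.1673 0.2534]
low rot [-0.  0.  0.] n 8.062860542024968e-16 | trans new axes [-0.0904  0.      0.0906] old axes [-0.0904  0.      0.0906] n 3.0695170300941195
[0.5782 0.1673 0.1254]
stage rot [-0.  0.  0.] n 8.062860542024968e-16 | trans new axes [-0.0226 -0.     -0.0155] old axes [-0.0226 -0.     -0.0155] n 0.6585115378698387
[0.5512 0.1681 0.1204]
in rot [-0.  0.  0.] n 8.062860542024968e-16 | trans new axes [ 0.0063 -0.     -0.0403] old axes [ 0.0063 -0.     -0.0403] n 0.978547727033486
[0.5272 0.1688 0.1534]
```

shift_gripper(rows={"increments": [[0, -1.2, 0, 0, 0, -0.025], [0, -1.2, 0, 0, 0, -0.025], [0, -1.2, 0, 0, 0, -0.025], [0, -1.2, 0, 0, 0, -0.025], [0, -1.2, 0, 0, 0, -0.025], [0, -1.2, 0, 0, 0, -0.025], [0, -1.2, 0, 0, 0, -0.025], [0, -1.2, 0, 0, 0, -0.025], [0, -1.2, 0, 0, 0, -0.025], [0, -1.2, 0, 0, 0, 0], [0, 0, 0, 0, 0, 0], [0, 0, 0, 0, 0, 0]]})

```text
t: 7.5
eef_pos: [0.4631, 0.1747, 0.3093]
orientation: [2.879, -0.055, 1.149]
ft_force: [-0.2, 0.0, -1.1]
width: 0.0106
grasp_force: 88.1
```

Run:
```python
from h import *
p,R0=now();print(p,arm.state()["q"]);H=np.array([.497,.169,.0940]);Rh=R.from_euler('z',-.03).as_matrix()
for n,off in [("high",(.036,0,.12)),("low",(.036,0,-.008))]:
    q,Rq=tcp_for(H+Rh@off,TIP,Rh); plan(n,p,R0,q,Rq); p,R0=q,Rq
```

```text
[0.4631 0.1747 0.3093] [ 0.2564 -0.6113  2.2509 -0.3186  0.7952  2.0054]
high rot [0.031  0.0245 0.0042] n 0.3179574374335253 | trans new axes [0.0378 0.0041 0.1167] old axes [0.0407 0.0006 0.1158] n 2.9437623104676063
low rot [-0.  0.  0.] n 8.062860542024968e-16 | trans new axes [-0.0904  0.      0.0906] old axes [-0.0904  0.      0.0906] n 3.0695170300941195
```

Scaled: 0.001 m is 0.04, 0.037 m is 1.48, 0.016 rad is 0.08.

shift_gripper(rows={"increments": [[0, 0, 0, 0.075, 0.06, 0.01], [0, 0, 0, 0.08, 0.06, 0.01], [0.4, 0.04, 0.8, 0, 0, 0], [0.4, 0.04, 1.2, 0, 0, 0], [0.4, 0.04, 1.2, 0, 0, 0], [0.32, 0.04, 1.48, 0, 0, 0], [0, 0, 0, 0, 0, 0], [0, 0, 0, 0, 0, 0]]})

```text
t: 8.17
eef_pos: [0.5732, 0.162, 0.2506]
orientation: [2.892, -0.056, 1.187]
ft_force: [-0.6, -0.7, -0.0]
width: 0.0111
grasp_force: 88.0
```

Run:
```python
from h import *
p,R0=now();print(p,arm.state()["q"]);H=np.array([.497,.169,.0940]);Rh=R.from_euler('z',-.03).as_matrix()
for n,off in [("high",(.036,0,.12)),("low",(.036,0,-.008))]:
    q,Rq=tcp_for(H+Rh@off,TIP,Rh); plan(n,p,R0,q,Rq)
```

```text
[0.5732 0.162  0.2506] [ 0.1369 -0.2672  2.1446 -0.2566  0.5068  1.9215]
high rot [ 0.0072  0.0051 -0.0059] n 0.08493181642068963 | trans new axes [ 0.0012 -0.0054 -0.0028] old axes [ 0.0011 -0.0054 -0.0028] n 0.1492023651629388
low rot [ 0.0072  0.0051 -0.0059] n 0.08493181642068963 | trans new axes [-0.0892 -0.0054  0.0878] old axes [-0.0888 -0.0055  0.0882] n 3.0052528119621345
```

Careful with the scale: shifts go in units of 25 mm and turns go in units of 0.2 rad. That gives: -0.014 m is -0.56, 0.014 m is 0.56, 0.007 rad is 0.035.

shift_gripper(rows={"increments": [[0, -0.22, 0, 0.035, 0.025, -0.03], [-0.48, 0, 0.48, 0, 0, 0], [-0.56, 0, 0.56, 0, 0, 0], [-0.56, 0, 0.56, 0, 0, 0], [-0.56, 0, 0.56, 0, 0, 0], [-0.56, 0, 0.56, 0, 0, 0], [-0.48, 0, 0.48, 0, 0, 0], [-0.36, 0, 0.32, 0, 0, 0], [0, 0, 0, 0, 0, 0], [0, 0, 0, 0, 0, 0]]})

```text
t: 9.0
eef_pos: [0.5738, 0.1706, 0.1315]
orientation: [2.889, -0.037, 1.212]
ft_force: [0.6, 0.3, -0.7]
width: 0.0107
grasp_force: 88.0
```

Run:
```python
from h import *
p,R0=now();print(p,arm.state()["q"]);H=np.array([.497,.169,.0940]);Rh=R.from_euler('z',-.03).as_matrix()
ho,hR=hook();print("tip-H",p+R0@(ho+hR@TIP)-H)
for n,off in [("low",(.036,0,-.008)),("stage",(.015,0,-.013)),("in",(-.009,0,.020))]:
    q,Rq=tcp_for(H+Rh@off,TIP,Rh); plan(n,p,R0,q,Rq);p,R0=q,Rq
```

```text
[0.5738 0.1706 0.1315] [ 0.1516 -0.0481  2.2322 -0.6338  0.2109  2.3193]
tip-H [ 0.038   0.0019 -0.0023]
low rot [-0.0043 -0.01    0.0023] n 0.08920826066346688 | trans new axes [-0.0054  0.0032  0.0032] old axes [-0.0054  0.0032  0.0031] n 0.16856614702128342
stage rot [-0.  0.  0.] n 8.062860542024968e-16 | trans new axes [-0.0184 -0.     -0.0113] old axes [-0.0184 -0.     -0.0113] n 0.5176896845393575
in rot [-0.  0.  0.] n 8.062860542024968e-16 | trans new axes [ 0.0063 -0.     -0.0403] old axes [ 0.0063 -0.     -0.0403] n 0.978547727033486
```

Run:
```python
from h import *
p,R0=now();H=np.array([.497,.169,.0940]);Rz=R.from_euler('z',-.03).as_matrix();Rh=Rz@R.from_euler('y',.175).as_matrix()
for n,off in [("low",(.036,0,-.004)),("stage",(.013,0,-.014)),("in",(-.013,0,.019)),("up",(-.022,0,.04))]:
    q,Rq=tcp_for(H+Rz@off,TIP,Rh); plan(n,p,R0,q,Rq);print(q);p,R0=q,Rq
```

```text
low rot [-0.004  -0.185   0.0028] n 1.480812160361189 | trans new axes [-0.0016  0.0032  0.0105] old axes [-0.0035  0.0032  0.01  ] n 0.2655110284522333
[0.5784 0.1673 0.122 ]
stage rot [-0. -0.  0.] n 2.0486318052516103e-15 | trans new axes [-0.0246 -0.     -0.005 ] old axes [-0.0246 -0.     -0.005 ] n 0.6014407522177982
[0.5554 0.168  0.112 ]
in rot [-0. -0.  0.] n 2.0486318052516103e-15 | trans new axes [-0.0024 -0.     -0.0419] old axes [-0.0024 -0.     -0.0419] n 1.0075162097109664
[0.5295 0.1688 0.145 ]
up rot [-0. -0.  0.] n 2.0486318052516103e-15 | trans new axes [ 0.0046 -0.     -0.0224] old axes [ 0.0046 -0.     -0.0224] n 0.5479095937268826
[0.5205 0.169  0.166 ]
```

shift_gripper(rows={"increments": [[0, 0.04, 0.12, 0, -0.3, 0], [0, 0.04, 0.12, 0, -0.3, 0], [-0.06, 0.04, 0.16, -0.02, -0.325, 0.015], [0, 0, 0, 0, 0, 0], [0, 0, 0, 0, 0, 0], [0, 0, 0, 0, 0, 0]]})

```text
t: 9.5
eef_pos: [0.5788, 0.167, 0.1226]
orientation: [2.981, -0.046, 0.956]
ft_force: [0.7, 1.2, -1.7]
width: 0.0107
grasp_force: 88.0
```

Run:
```python
from h import *
p,R0=now();print(arm.state()["q"]);H=np.array([.497,.169,.0940]);Rz=R.from_euler('z',-.03).as_matrix();Rh=Rz@R.from_euler('y',.175).as_matrix()
ho,hR=hook();print("tip-H",p+R0@(ho+hR@TIP)-H)
for n,off in [("stage",(.013,0,-.014)),("in",(-.013,0,.019))]:
    q,Rq=tcp_for(H+Rz@off,TIP,Rh); plan(n,p,R0,q,Rq);p,R0=q,Rq
```

```text
[ 0.1289  0.0082  2.1144 -0.2356  0.4146  1.9172]
tip-H [ 0.0368 -0.0013 -0.0039]
stage rot [ 0.0026 -0.0116 -0.0006] n 0.09542958572633282 | trans new axes [-0.0253 -0.0003 -0.0047] old axes [-0.0252 -0.0003 -0.005 ] n 0.616441930263059
in rot [-0. -0.  0.] n 2.0486318052516103e-15 | trans new axes [-0.0024 -0.     -0.0419] old axes [-0.0024 -0.     -0.0419] n 1.0075162097109664
```

Scaled: -0.007 m is -0.28, -0.006 m is -0.24, -0.011 rad is -0.055.

shift_gripper(rows={"increments": [[-0.24, 0, -0.04, 0.01, -0.055, 0], [-0.28, 0, -0.04, 0, 0, 0], [-0.28, 0, -0.08, 0, 0, 0], [-0.2, 0, -0.04, 0, 0, 0], [0, 0, 0, 0, 0, 0], [0, 0, 0, 0, 0, 0]]})

```text
t: 10.0
eef_pos: [0.5547, 0.1677, 0.1107]
orientation: [2.989, -0.045, 0.935]
ft_force: [0.3, 0.0, -0.5]
width: 0.0107
grasp_force: 88.0
```

Run:
```python
from h import *
p,R0=now();print(arm.state()["q"]);H=np.array([.497,.169,.0940]);Rz=R.from_euler('z',-.03).as_matrix();Rh=Rz@R.from_euler('y',.175).as_matrix()
ho,hR=hook();P=p+R0@(ho+hR@TIP);print("tip-H",P-H)
for n,off in [("in",(-.013,0,.019))]:
    q,Rq=tcp_for(H+Rz@off,TIP,Rh); plan(n,p,R0,q,Rq)
s=cam("scene");t=cam("top");print(proj(s,P),proj(t,P),proj(s,H),proj(t,H))
a=cv2.resize(s["color"][155:215,240:300,::-1],None,fx=6.6,fy=6.6,interpolation=cv2.INTER_CUBIC)
b=cv2.resize(t["color"][215:275,225:285,::-1],None,fx=6.6,fy=6.6,interpolation=cv2.INTER_CUBIC)
cv2.imwrite("pics/c6.png",np.hstack([a,b]))
```

```text
[ 0.1356 -0.0242  2.169  -0.24    0.4072  1.9285]
tip-H [ 0.0122 -0.0007 -0.0151]
in rot [ 0.0008  0.0028 -0.0004] n 0.023760333427415962 | trans new axes [-0.0011 -0.0004 -0.0426] old axes [-0.0012 -0.0003 -0.0426] n 1.02121379864104
[[279.6991 190.9918]] [[256.463  235.6535]] [[276.0387 187.8123]] [[255.9045 240.3296]]
```

View pics/c6.png

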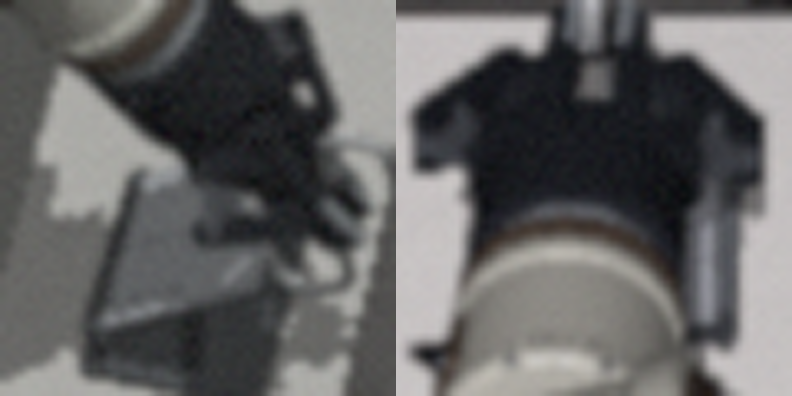

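The plate is undisturbed. The hook's lower bight, at scene (290,197), passes behind it, and the hole is hidden in the gripper's shadow. I'll go in slowly and watch the force.

Scaled: -0.006 m is -0.24, -0.004 m is -0.16.

shift_gripper(rows={"increments": [[0, 0, -0.16, 0, 0, 0], [0, 0, -0.24, 0, 0, 0], [0, 0, -0.24, 0, 0, 0], [0, 0, -0.24, 0, 0, 0]]})

```text
t: 10.43
eef_pos: [0.5428, 0.168, 0.1301]
orientation: [2.989, -0.046, 0.937]
ft_force: [0.3, 0.2, -0.6]
width: 0.0107
grasp_force: 88.0
```

shift_gripper(rows={"increments": [[0, 0, -0.24, 0, 0, 0], [0, 0, -0.28, 0, 0, 0], [-0.04, 0, -0.28, 0, 0, 0], [0, 0, 0, 0, 0, 0]]})

```text
t: 10.77
eef_pos: [0.5306, 0.1686, 0.1467]
orientation: [2.988, -0.046, 0.939]
ft_force: [0.1, -0.2, -0.5]
width: 0.0108
grasp_force: 88.0
```

Run:
```python
from h import *
p,R0=now();H=np.array([.497,.169,.0940]);Rz=R.from_euler('z',-.03).as_matrix();Rh=Rz@R.from_euler('y',.175).as_matrix()
ho,hR=hook();P=p+R0@(ho+hR@TIP);print("tip-H",P-H)
# plate mask moved?
for n in("top","scene"):
    d=cam(n);m=((d["color"][:,:,2].astype(int)-d["color"][:,:,0])>2)&(d["color"].max(2)>100);print(n,m[160:275,235:295].sum())
for n,off in [("up",(-.02,0,.035)),("rot",(-.04,0,.055))]:
    q,Rq=tcp_for(H+Rz@off,TIP,Rh); plan(n,p,R0,q,Rq);p,R0=q,Rq
```

```text
tip-H [-0.0118  0.0003  0.0207]
top 95
scene 176
up rot [ 0.0004  0.0001 -0.0007] n 0.006870368730858967 | trans new axes [ 0.0015 -0.0001 -0.0164] old axes [ 0.0015 -0.0001 -0.0164] n 0.3947601603533446
rot rot [-0. -0.  0.] n 2.0486318052516103e-15 | trans new axes [-0.005  -0.     -0.0278] old axes [-0.005  -0.     -0.0278] n 0.678307595787366
```

Scaled: -0.006 m is -0.24, -0.005 m is -0.2.

shift_gripper(rows={"increments": [[0.02, 0, -0.2, 0, 0, 0], [0.02, 0, -0.24, 0, 0, 0], [0.02, 0, -0.24, 0, 0, 0], [0, 0, 0, 0, 0, 0]]})

```text
t: 11.2
eef_pos: [0.5224, 0.1688, 0.1614]
orientation: [2.989, -0.046, 0.939]
ft_force: [0.2, -0.1, -0.5]
width: 0.0107
grasp_force: 87.9
```

Run:
```python
from h import *
p,R0=now();H=np.array([.497,.169,.0940]);Rz=R.from_euler('z',-.03).as_matrix();Rh=Rz@R.from_euler('y',.175).as_matrix()
ho,hR=hook();P=p+R0@(ho+hR@TIP);print("tip-H",P-H)
for n,off in [("a",(-.045,0,.060)),("b",(-.08,0,.075)),("c",(-.08,0,.175))]:
    q,Rq=tcp_for(H+Rz@off,TIP,Rh); plan(n,p,R0,q,Rq);p,R0=q,Rq
```

```text
tip-H [-0.02    0.0005  0.0354]
a rot [ 0.0005  0.0004 -0.0009] n 0.008801378919777397 | trans new axes [-0.0064 -0.0002 -0.0345] old axes [-0.0064 -0.0002 -0.0345] n 0.8405568129426365
b rot [-0. -0.  0.] n 2.0486318052516103e-15 | trans new axes [-0.0201 -0.     -0.0323] old axes [-0.0201 -0.     -0.0323] n 0.9132036460578872
c rot [-0. -0.  0.] n 2.0486318052516103e-15 | trans new axes [ 0.0572 -0.     -0.082 ] old axes [ 0.0572 -0.     -0.082 ] n 2.398078639717913
```

Scaled: -0.006 m is -0.24, -0.001 m is -0.04.

shift_gripper(rows={"increments": [[-0.04, 0, -0.24, 0, 0, 0], [-0.04, 0, -0.24, 0, 0, 0], [-0.04, 0, -0.24, 0, 0, 0], [0, 0, 0, 0, 0, 0]]})

```text
t: 11.53
eef_pos: [0.5091, 0.1692, 0.174]
orientation: [2.989, -0.046, 0.938]
ft_force: [2.0, -0.3, -1.1]
width: 0.0108
grasp_force: 87.9
```

shift_gripper(rows={"increments": [[-0.06, 0, -0.32, 0, 0, 0], [-0.06, 0, -0.32, 0, 0, 0], [0, 0, 0, 0, 0, 0]]})

```text
t: 11.78
eef_pos: [0.4974, 0.1695, 0.185]
orientation: [2.989, -0.045, 0.937]
ft_force: [-0.2, -0.2, -1.9]
width: 0.0111
grasp_force: 87.9
```

shift_gripper(rows={"increments": [[-0.24, 0, -0.4, 0, 0, 0], [-0.28, 0, -0.44, 0, 0, 0], [-0.28, 0, -0.44, 0, 0, 0], [0, 0, 0, 0, 0, 0], [0, 0, 0, 0, 0, 0]]})

```text
t: 12.2
eef_pos: [0.4624, 0.1704, 0.198]
orientation: [2.99, -0.046, 0.933]
ft_force: [0.1, 0.2, -4.9]
width: 0.0109
grasp_force: 88.1
```

Run:
```python
from h import *
p,R0=now();H=np.array([.497,.169,.0940]);Rz=R.from_euler('z',-.03).as_matrix();Rh=Rz@R.from_euler('y',.175).as_matrix()
ho,hR=hook();P=p+R0@(ho+hR@TIP);print("tip-H",P-H)
s=arm.state();print(s["torque"],s["q"])
for n in("top","scene"):
    d=cam(n);m=((d["color"][:,:,2].astype(int)-d["color"][:,:,0])>2)&(d["color"].max(2)>90);x=np.argwhere(m[150:275,215:310]);print(n,len(x),x.mean(0)+[150,215],np.ptp(x,0))
```

```text
tip-H [-0.0802  0.0021  0.0722]
[0.0948 0.6933 0.0036] [ 0.184  -0.447   2.3129 -0.1914  0.6903  1.8964]
top 848 [245.0884 258.1792] [36 39]
scene 154 [218.8442 265.2792] [118  36]
```

Scaled: -0.004 m is -0.16, 0.003 m is 0.12.

shift_gripper(rows={"increments": [[0.12, 0, -0.16, 0, 0, 0], [0.12, 0, -0.16, 0, 0, 0], [0.12, 0, -0.16, 0, 0, 0], [0, 0, 0, 0, 0, 0]]})

```text
t: 12.63
eef_pos: [0.4652, 0.1705, 0.2168]
orientation: [2.988, -0.046, 0.942]
ft_force: [-0.1, 0.4, -1.3]
width: 0.0107
grasp_force: 88.1
```

shift_gripper(rows={"increments": [[0.24, 0, -0.36, 0, 0, 0], [0.24, 0, -0.36, 0, 0, 0], [0.24, 0, -0.36, 0, 0, 0], [0, 0, 0, 0, 0, 0]]})

```text
t: 12.97
eef_pos: [0.4648, 0.1707, 0.2503]
orientation: [2.987, -0.046, 0.945]
ft_force: [0.2, -0.2, -1.6]
width: 0.0105
grasp_force: 88.2
```

shift_gripper(rows={"increments": [[0, 0, -0.16, 0, 0.15, 0], [0, 0, -0.16, 0, 0.225, 0], [0, 0, -0.16, 0, 0.25, 0], [0, 0, 0, 0, 0.225, 0], [0, 0, 0, 0, 0, 0], [0, 0, 0, 0, 0, 0], [0, 0, 0, 0, 0, 0]]})

```text
t: 13.55
eef_pos: [0.4561, 0.1706, 0.2564]
orientation: [2.897, -0.045, 1.185]
ft_force: [0.3, 0.5, -1.6]
width: 0.0107
grasp_force: 88.2
```

Run:
```python
from h import *
p,R0=now();ho,hR=hook();print(arm.state()["q"],arm.state()["torque"])
Rh=R0@hR.T;print("hook z",Rh[:,2]);L=p+R0@(ho+hR@LOW);Hn=L-[0,0,.0095];print("low",L)
for n in("top","scene"):
    d=cam(n);x0,x1,y0,y1=(215,300,225,300) if n=="top" else (225,300,150,230)
    m=(((d["color"][:,:,2].astype(int)-d["color"][:,:,0])>2)&(d["color"].max(2)>60)).astype(np.uint8)
    print(n,"expect hole",proj(d,Hn),"corners",[proj(d,Hn+[0,dy,dz]).round().tolist() for dy,dz in((.045,.025),(-.045,.025),(.045,-.085),(-.045,-.085))])
    c=max(cv2.findContours(cv2.morphologyEx(m,2,np.ones((3,3)))*1,0,2)[0],key=lambda c:cv2.contourArea(c)*(x0<c[:,0,0].mean()<x1 and y0<c[:,0,1].mean()<y1));print(cv2.contourArea(c),cv2.boundingRect(c))
t=cam("top");s=cam("scene")
# plan
b=np.array([.0925,.9957,0]);g=np.array([.5391,-.1254,.2131])-.03*b; back=np.array([-.9957,.0925,0])
TR=np.array([[.7049,-.0918,.7034],[-.0652,-.9958,-.0646],[.7063,-.0003,-.7079]])
plan("approach",p,R0,g+back*.08+[0,0,.028],TR); print(g+back*.08+[0,0,.028])
```

```text
[ 0.2203 -0.6342  2.3741 -0.2871  0.6615  1.9809] [ 0.0321  0.6603 -0.0468]
hook z [ 0.008  -0.0011  1.    ]
low [0.4434 0.1703 0.1859]
top expect hole [[253.682  262.5237]] corners [[[234.0, 263.0]], [[273.0, 263.0]], [[237.0, 261.0]], [[273.0, 262.0]]]
1029.5 (239, 232, 38, 38)
scene expect hole [[258.9759 171.0709]] corners [[[262.0, 155.0]], [[255.0, 179.0]], [[263.0, 173.0]], [[257.0, 197.0]]]
287.5 (263, 190, 22, 26)
approach rot [-0.0429  0.008   0.0435] n 0.49322933688615617 | trans new axes [0.0103 0.3171 0.0318] old axes [-0.0033  0.3183  0.0181] n 7.645890448647635
[ 0.4567 -0.1479  0.2411]
```

The top mask still shows a plate-like area in the stand, so the plate may have slipped off. I'll compare with the first pictures numerically.

Run:
```python
from h import *
for n,(x0,x1,y0,y1),k in(("top",(228,292,222,300),2),("scene",(240,300,150,230),2)):
    d=cam(n)["color"].astype(int);o=cv2.imread(f"pics/{n}0.png")[:,:,::-1].astype(int)
    f=lambda a:((a[:,:,2]-a[:,:,0])>2)&(a.max(2)>60)
    for a in(o,d):
        m=f(a)[y0:y1:k,x0:x1:k]; v=a.max(2)[y0:y1:k,x0:x1:k]
        print(n);print("\n".join("".join('#' if q else('.' if w>120 else 'o') for q,w in zip(r,s)) for r,s in zip(m,v)))
```

```text
top
................................
................................
................................
................................
................................
.....##################.........
.....####################.......
.....####################.......
.....########oo##########.......
.....#######o############.......
.....####################.......
.....####################.......
.....####################.......
.....####################.......
.....####################.......
.....####################.......
......###################.......
......###################.......
......##################o.......
......##################o.......
......##################o.......
.....o###oo#############o.......
..........ooooooo##ooo##........
................................
................................
................................
................................
................................
................................
................................
................................
................................
................................
ooooooo
[... 3273 characters left out ...]
#ooooo............
oo.ooo...o#oo#...o...........o
oo..ooo..#o#o####oo..........o
ooo..oo..o##oooooo#####......o
ooooooo.o##o####oo#####o.....o
ooooooooo##o###########......o
ooo..oooo#oo###########.....oo
ooo..ooooooo##########o.....oo
ooooooo#ooo####o######......oo
o..oooo#ooo##oo#######......oo
..ooo..oooo###oo#####o.....ooo
ooooo..oooo###oo#####......ooo
ooo....ooooo##oo#####......ooo
o.....o#####o#oo#####......ooo
.......ooo##########o.....oooo
............ooo####o......oooo
................oooo......oooo
..........................oooo
................#o.......ooooo
...............o#o.......ooooo
.................o.......ooooo
................#o.......ooooo
................oo.......ooooo
```

The stand is now empty: the hole is gone from the top view, and a narrow upright strip (the hanging plate) stands at scene columns 256–266, as predicted. On to the rail.

Scaled: 0.028 m is 1.12, 0.02 m is 0.8, -0.005 rad is -0.025.

shift_gripper(rows={"increments": [[0, 0.4, 0.04, 0, 0, 0], [0, 0.8, 0.08, -0.02, 0.005, 0.02], [0, 1.12, 0.08, -0.02, 0.005, 0.02], [0, 1.12, 0.08, -0.02, 0.005, 0.02], [0, 1.12, 0.08, -0.02, 0.005, 0.02], [0, 1.12, 0.08, -0.02, 0.005, 0.02], [0, 1.12, 0.08, -0.02, 0.005, 0.02], [0, 1.12, 0.08, -0.02, 0.005, 0.02], [0, 1.12, 0.08, -0.025, 0.005, 0.025], [0, 1.12, 0.08, -0.025, 0.005, 0.025], [0, 1.12, 0.08, -0.025, 0, 0.025], [0, 0.8, 0.04, -0.02, 0, 0.02], [0, 0.4, 0.04, 0, 0, 0], [0, 0.24, 0, 0, 0, 0], [0, 0, 0, 0, 0, 0], [0, 0, 0, 0, 0, 0], [0, 0, 0, 0, 0, 0], [0, 0, 0, 0, 0, 0]]})

```text
t: 15.35
eef_pos: [0.453, -0.1467, 0.24]
orientation: [2.865, -0.137, 1.188]
ft_force: [0.1, 0.7, -2.4]
width: 0.0109
grasp_force: 88.3
```

Create rail.py:
```python
from h import *
p,R0=now();ho,hR=hook();print(p,arm.state()["q"])
b=np.array([.0925,.9957,0]);g=np.array([.5391,-.1254,.2131])-.03*b; back=np.array([-.9957,.0925,0])
TR=np.array([[.7049,-.0918,.7034],[-.0652,-.9958,-.0646],[.7063,-.0003,-.7079]])
for n,q in [("approach",g+back*.08+[0,0,.024]),("over",g+[0,0,.024]),("seat",g)]: plan(n,p,R0,q,TR)
```

```bash
python3 rail.py
```

```text
[ 0.453  -0.1467  0.24  ] [-0.9489 -0.7603  2.475   0.7003  0.9742  0.4477]
approach rot [ 0.0028 -0.0018 -0.0022] n 0.03201656489394675 | trans new axes [0.0006 0.0008 0.0047] old axes [0.0006 0.0008 0.0047] n 0.11558580614359192
over rot [ 0.0028 -0.0018 -0.0022] n 0.03201656489394675 | trans new axes [0.0572 0.0009 0.0612] old axes [0.0571 0.0006 0.0613] n 2.0095955452524383
seat rot [ 0.0028 -0.0018 -0.0022] n 0.03201656489394675 | trans new axes [0.0403 0.0009 0.0782] old axes [0.0401 0.0006 0.0783] n 2.10962703530854
```

Scaled: 0.008 m is 0.32, 0.006 m is 0.24, 0.003 rad is 0.015.

shift_gripper(rows={"increments": [[0.12, 0, 0.12, 0.015, -0.01, -0.01], [0.24, 0, 0.24, 0, 0, 0], [0.32, 0, 0.32, 0, 0, 0], [0.32, 0, 0.32, 0, 0, 0], [0.24, 0, 0.24, 0, 0, 0], [0.12, 0, 0.12, 0, 0, 0], [0, 0, 0, 0, 0, 0], [0, 0, 0, 0, 0, 0]]})

```text
t: 16.02
eef_pos: [0.5008, -0.1517, 0.2398]
orientation: [2.869, -0.133, 1.185]
ft_force: [0.6, 0.4, -2.7]
width: 0.0108
grasp_force: 88.3
```

```bash
python3 rail.py
```

```text
[ 0.5008 -0.1517  0.2398] [-0.8225 -0.5482  2.3617  0.6982  0.8226  0.4873]
approach rot [ 0.      0.0008 -0.0007] n 0.008416696422311782 | trans new axes [-0.0332  0.0002 -0.0294] old axes [-0.0332  0.0003 -0.0293] n 1.0631708259079853
over rot [ 0.      0.0008 -0.0007] n 0.008416696422311782 | trans new axes [0.0234 0.0003 0.0271] old axes [0.0234 0.0003 0.0271] n 0.8596793807472364
seat rot [ 0.      0.0008 -0.0007] n 0.008416696422311782 | trans new axes [0.0065 0.0003 0.0441] old axes [0.0065 0.0003 0.0441] n 1.0694649595666887
```

shift_gripper(rows={"increments": [[0.16, 0, 0.2, 0, 0, 0], [0.24, 0.02, 0.28, 0, 0, 0], [0.24, 0, 0.28, 0, 0, 0], [0.16, 0, 0.2, 0, 0, 0], [0.12, 0, 0.12, 0, 0, 0], [0, 0, 0, 0, 0, 0], [0, 0, 0, 0, 0, 0], [0, 0, 0, 0, 0, 0]]})

```text
t: 16.68
eef_pos: [0.5356, -0.156, 0.237]
orientation: [2.868, -0.135, 1.185]
ft_force: [-0.2, -0.1, -1.7]
width: 0.0107
grasp_force: 88.4
```

```bash
python3 rail.py
```

```text
[ 0.5356 -0.156   0.237 ] [-0.7519 -0.4136  2.2821  0.6999  0.7356  0.5119]
approach rot [ 0.0011  0.0004 -0.0014] n 0.014473454354402455 | trans new axes [-0.0561 -0.0008 -0.0561] old axes [-0.0561 -0.0007 -0.0561] n 1.9022258653120638
over rot [ 0.0011  0.0004 -0.0014] n 0.014473454354402455 | trans new axes [ 0.0006 -0.0008  0.0004] old axes [ 0.0006 -0.0008  0.0004] n 0.025012480189939023
seat rot [ 0.0011  0.0004 -0.0014] n 0.014473454354402455 | trans new axes [-0.0164 -0.0008  0.0174] old axes [-0.0164 -0.0008  0.0174] n 0.5737492796758962
```

shift_gripper(rows={"increments": [[-0.12, 0, 0.12, 0, 0, 0], [-0.16, 0, 0.16, 0, 0, 0], [-0.16, 0, 0.16, 0, 0, 0], [0, 0, 0, 0, 0, 0]]})

```text
t: 17.02
eef_pos: [0.535, -0.1553, 0.2192]
orientation: [2.871, -0.136, 1.183]
ft_force: [-0.2, 0.3, -2.2]
width: 0.0107
grasp_force: 88.4
```

shift_gripper(rows={"increments": [[-0.08, 0, 0.1, 0, 0, 0], [-0.08, 0, 0.08, 0, 0, 0], [-0.04, 0, 0.04, 0, 0, 0], [0, 0, 0, 0, 0, 0], [0, 0, 0, 0, 0, 0]]})

```text
t: 17.43
eef_pos: [0.5362, -0.156, 0.2141]
orientation: [2.868, -0.135, 1.186]
ft_force: [-0.3, 0.1, -2.1]
width: 0.0107
grasp_force: 88.4
```

```bash
python3 rail.py
```

Run:
```python
from h import *
s=cam("scene");t=cam("top")
a=cv2.resize(s["color"][205:305,215:295,::-1],None,fx=5,fy=5,interpolation=cv2.INTER_CUBIC)
b=cv2.resize(t["color"][200:300,350:430,::-1],None,fx=5,fy=5,interpolation=cv2.INTER_CUBIC)
cv2.imwrite("pics/c7.png",np.hstack([a,b]))
```

```text
[ 0.5362 -0.156   0.2141] [-0.7508 -0.3761  2.3045  0.7455  0.69    0.4524]
approach rot [ 0.0009  0.0002 -0.0015] n 0.014347976132019666 | trans new axes [-0.0404 -0.0008 -0.0728] old axes [-0.0404 -0.0007 -0.0727] n 1.9956510747089782
over rot [ 0.0009  0.0002 -0.0015] n 0.014347976132019666 | trans new axes [ 0.0162 -0.0008 -0.0162] old axes [ 0.0162 -0.0008 -0.0163] n 0.5513231801967162
seat rot [ 0.0009  0.0002 -0.0015] n 0.014347976132019666 | trans new axes [-0.0007 -0.0008  0.0007] old axes [-0.0007 -0.0008  0.0007] n 0.03052672248761897
```

View pics/c7.png

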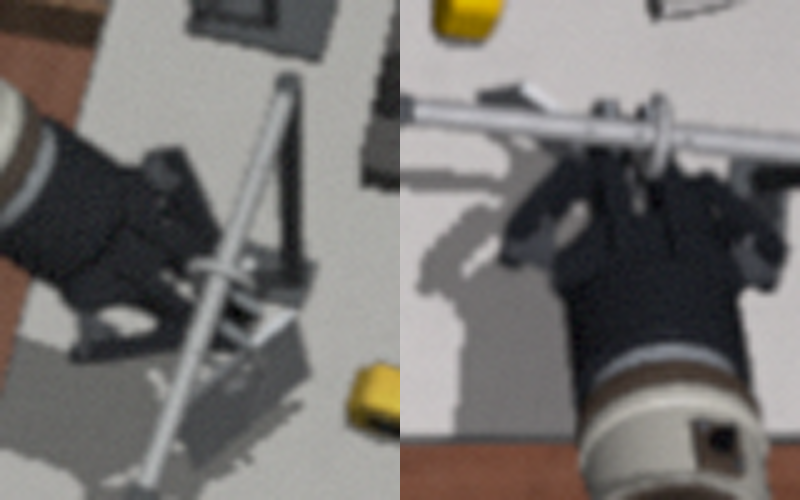

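The upper bight straddles the bar at top (401,226), and the plate hangs below it at scene (270,275), slightly yawed. I'll seat it until the load transfers.

shift_gripper(rows={"increments": [[-0.032, 0, 0.032, 0, 0, 0], [0, 0, 0, 0, 0, 0], [0, 0, 0, 0, 0, 0]]})

```text
t: 17.78
eef_pos: [0.5363, -0.1562, 0.2132]
orientation: [2.868, -0.135, 1.186]
ft_force: [0.2, 0.3, -2.4]
width: 0.0108
grasp_force: 88.4
```

shift_gripper(rows={"increments": [[-0.032, 0, 0.032, 0, 0, 0], [0, 0, 0, 0, 0, 0], [0, 0, 0, 0, 0, 0]]})

```text
t: 18.03
eef_pos: [0.5367, -0.1564, 0.213]
orientation: [2.866, -0.134, 1.188]
ft_force: [-1.8, 1.1, 3.2]
width: 0.0102
grasp_force: 89.4
```

shift_gripper(rows={"increments": [[-0.024, 0, 0.024, 0, 0, 0], [0, 0, 0, 0, 0, 0], [0, 0, 0, 0, 0, 0]]})

```text
t: 18.28
eef_pos: [0.537, -0.1565, 0.2129]
orientation: [2.865, -0.134, 1.189]
ft_force: [-4.5, 1.6, 7.0]
width: 0.0107
grasp_force: 90.2
```

Scaled: -0.0006 m is -0.024, 0.0006 m is 0.024.

shift_gripper(rows={"increments": [[0.024, 0, -0.024, 0, 0, 0], [0.016, 0, -0.016, 0, 0, 0], [0, 0, 0, 0, 0, 0], [0, 0, 0, 0, 0, 0]]}, grip_force=20)

```text
t: 18.62
eef_pos: [0.5365, -0.1563, 0.213]
orientation: [2.867, -0.135, 1.187]
ft_force: [0.6, 0.5, 3.7]
width: 0.0111
grasp_force: 88.8
```

shift_gripper(rows={"increments": [[0, 0, 0, 0, 0, 0], [0, 0, 0, 0, 0, 0], [0, 0, 0, 0, 0, 0], [0, 0, 0, 0, 0, 0], [0, 0, 0, 0, 0, 0], [0, 0, 0, 0, 0, 0], [0, 0, 0, 0, 0, 0], [0, 0, 0, 0, 0, 0]]}, aperture=0.05)

```text
t: 19.28
eef_pos: [0.5362, -0.156, 0.2123]
orientation: [2.868, -0.135, 1.186]
ft_force: [0.9, 0.6, 0.6]
width: 0.0499
grasp_force: 0.0
```

Run:
```python
from h import *
d=cam("top");im=d["color"][205:260,370:440].astype(int);v=im.max(2)
print("\n".join("".join('#' if w<70 else('o' if w<120 else ('+' if w<165 else '.')) for w in r) for r in v[::2]))
```

```text
.....................................................................o
.....................................................................o
.....................................................................o
.....................................................................o
.....................................................................o
.....................................................................o
++++.................................................................o
###o+.........................+o+....................................o
oooooo+....+++++..++++........++++...................................o
........+++++++++++oo+++......++++++o++..............................o
++++.......................+++++.+++++++++++.........................o
ooo++++oooooo++++++++++++.+++.++.....+........
[... 460 characters left out ...]
oo##################oooooooo###################o+...........+
o#####o++.+o#############################oooo###########o+...........+
######o+...+o###########################o+..+o##########o+...........+
######oo+..+o###########################o+..+o###########o+..........+
######ooo+++o#############################ooooo######o####o+.........+
#####ooooo###################################o++o##########o+........+
##oooooooo####################################ooooooo######o+........+
##oooooooo########################################oooo#####o..........
oooooooooo########################################oo#o###oo+..........
ooooooooooo#####################################ooooo####o+...........
```

shift_gripper(rows={"increments": [[0, 0, -0.24, 0, 0, 0], [0, 0, -0.48, 0, 0, 0], [0, 0, -0.64, 0, 0, 0], [0, 0, -0.8, 0, 0, 0], [0, 0, -0.8, 0, 0, 0], [0, 0, -0.8, 0, 0, 0], [0, 0, -0.8, 0, 0, 0], [0, 0, 0, 0, 0, 0], [0, 0, 0, 0, 0, 0], [0, 0, 0, 0, 0, 0], [0, 0, 0, 0, 0, 0], [0, 0, 0, 0, 0, 0], [0, 0, 0, 0, 0, 0], [0, 0, 0, 0, 0, 0], [0, 0, 0, 0, 0, 0], [0, 0, 0, 0, 0, 0], [0, 0, 0, 0, 0, 0], [0, 0, 0, 0, 0, 0], [0, 0, 0, 0, 0, 0], [0, 0, 0, 0, 0, 0]]})

```text
t: 21.0
eef_pos: [0.456, -0.1486, 0.2932]
orientation: [2.868, -0.135, 1.186]
ft_force: [-0.2, -0.7, -0.1]
width: 0.0502
grasp_force: 0.0
```

shift_gripper(rows={"increments": [[0, 0, 0, 0, 0, 0], [0, 0, 0, 0, 0, 0], [0, 0, 0, 0, 0, 0], [0, 0, 0, 0, 0, 0], [0, 0, 0, 0, 0, 0], [0, 0, 0, 0, 0, 0], [0, 0, 0, 0, 0, 0], [0, 0, 0, 0, 0, 0], [0, 0, 0, 0, 0, 0], [0, 0, 0, 0, 0, 0], [0, 0, 0, 0, 0, 0], [0, 0, 0, 0, 0, 0], [0, 0, 0, 0, 0, 0], [0, 0, 0, 0, 0, 0], [0, 0, 0, 0, 0, 0], [0, 0, 0, 0, 0, 0], [0, 0, 0, 0, 0, 0], [0, 0, 0, 0, 0, 0], [0, 0, 0, 0, 0, 0], [0, 0, 0, 0, 0, 0]]})

```text
t: 22.67
eef_pos: [0.456, -0.1486, 0.2931]
orientation: [2.868, -0.135, 1.186]
ft_force: [-0.2, -0.5, -0.7]
width: 0.0497
grasp_force: 0.0
```

Create mv.py:
```python
from h import *
import subprocess,sys
f=[cv2.GaussianBlur(cam("scene")["color"],(0,0),1).astype(int) for _ in range(8)]
m=[np.abs(f[i]-f[0])[215:310,225:300].max(2) for i in range(1,8)];print([int(x.max()) for x in m],[int((x>12).sum()) for x in m])
im=cam("top")["color"][205:255,370:440].astype(int).max(2)
print("\n".join("".join('#' if w<70 else('o' if w<120 else ('+' if w<165 else '.')) for w in r) for r in im[::2]))
im=cam("scene")["color"][240:310,235:295].astype(int).max(2)
print("\n".join("".join('#' if w<70 else('o' if w<120 else ('+' if w<165 else '.')) for w in r) for r in im[::2]))
```

```bash
python3 mv.py
```

```text
[4, 4, 5, 4, 3, 4, 3] [0, 0, 0, 0, 0, 0, 0]
.....................................................................o
.....................................................................o
.....................................................................o
.....................................................................o
.....................................................................o
.....................................................................o
+++++................................................................o
###o+.........................+o+....................................o
oooooo++...........+++........+o++...................................o
........+.+++++++++oo+++......++++...................................o
++++.......................++++++++++++++++..........................
[... 2430 characters left out ...]
ooooooo+.........+ooooo++....
...........++..+oooooooooooooooooooo+++.........+oooo###oooo
..........+++.+ooooooooooooooooooo++............++ooo#######
.........+++.++oooooooooooooooo++..................+++oooo##
........+++..+oooooooooooooo++.........................+++++
........++..++oooooooooooooo+++.............................
.......+++.+++++oooooo+++....+..............................
......+++..++++ooooo++......................................
.....++oo++ooooooooo+.......................................
....+oooooo+++++ooo++.......................................
....+ooooooo..++ooo++.......................................
....++o####o+++ooo++........................................
```

```bash
python3 -c "
from bench import arm, viewer, ticket
print(ticket.close_job())"
```

```text
the job is handed in; nothing more can be done
None
```

I handed the job in at about t = 23 s: the S-hook is back over the rail with the plate hanging from it, and in the last images both are at rest. The hand-in gave no verdict, and I did not re-measure the tape, tin, V-block or drill box, though the arm stayed well away from them.

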